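# Unclip the lid of the low storage box

### The job

Open the low wooden storage box on the shop counter for a customer: its snap-fit lid comes free when the two side tabs on top are squeezed together. Lift the lid off and set it down right way up in the middle of the round wooden board without dropping it. Leave the box standing where it is on the counter, and do not disturb the tall box that has the same kind of lid.

Things in the scene. Friction and masses are not known exactly. Their poses are not given: they have to be found in the camera images.
- lid: Lid of the low box: pale plate 124 (x) by 96 (y) by 6 mm, origin at centre of its underside, z up. On top, a fixed 16 mm rib along x between 2 dark tabs, each 40 (x) by 8 (y) mm, tops 34 mm above origin. Tabs' outer faces are at y = -28, +28 mm and spring-slide inward to stops at -18, +18 (2 to 4.5 N each). Free when both are in 8 mm or more; squeezed, they are the handle. 170 g.
- low_box: Box to open, brown wood, 140 (x) by 120 (y) by 54 mm high, loose on the counter, 0.9 kg; origin at centre of its underside, z up. The closed lid sits centred on it, axes alike, its underside at 54 mm, its tabs hooked under the box's rim. Under the lid are four legs 18 mm long, with 2 mm play in the box's mouth: lift straight up 18 mm to clear.
- board: Round brown serving board fixed flat on the counter, 220 mm in diameter, 15 mm thick; origin at centre of its underside. The lid's legs (18 mm, longer than its hooks) stand on it, putting the lid's origin 33 mm above the board's origin.
- tall_box: A taller box, 140 (x) by 120 (y) by 90 mm, loose on the counter, with the same kind of tabbed lid (tops of its tabs at 124 mm); origin at centre of its underside. Not to be opened or moved.
Things that resemble listed ones, but are neither listed nor needed, are in the scene too. Of the things like the board, leave any that is green or white; of the rest the larger one is meant.

How it is judged:
On the way, in this order (a step that is already met when the one before it is completed fails the run):
1. the lid is off the box (its underside at least 20 mm above the rim) while the box stays on the counter (z of lid in the frame of low_box above 0.074 m and height (world z) of low_box below 0.015 m), for 0.1 s.
2. the lid, still held, is down on the board to within 10 mm (not dropped) (z of lid in the frame of board below 0.043 m and horizontal distance between lid and board below 0.05 m and contact force between the fingers and lid above 0.5 N), for 0.05 s.
At the end, for the whole second after the job is handed in: The lid stands at rest right way up (within 10 degrees) on its legs on the round board, its centre within 50 mm of the board's centre; the low box stands upright on the counter within 60 mm of where it was; the tall box is within 30 mm of where it was (horizontal distance between lid and board below 0.05 m and z of lid in the frame of board between 0.027 and 0.039 m and angle between lid's own z axis and vertical below 0.17 rad and linear speed of lid below 0.03 m/s and height (world z) of low_box below 0.01 m and angle between low_box's own z axis and vertical below 0.1 rad and distance of low_box from where it was at the start of the episode below 0.06 m and distance of tall_box from where it was at the start of the episode below 0.03 m); the robot touches nothing.
It fails at once if the low box is lifted more than 30 mm off the counter or tipped by more than 20 degrees (height (world z) of low_box above 0.03 m or angle between low_box's own z axis and vertical above 0.35 rad).
It fails at once if the tall box is moved by more than 30 mm or tipped by more than 20 degrees (distance of tall_box from where it was at the start of the episode above 0.03 m or angle between tall_box's own z axis and vertical above 0.35 rad).
It also fails if it takes over 48 s, if anything falls off the work surface, if the arm or the gripper's body presses on something with over 40 N, if the wrist force passes 120 N, or if a joint passes its speed limit or range.

### The arm

A 7-joint arm with a two-finger parallel gripper is mounted at the origin on the work surface. World frame = base frame: x ahead of the robot, y to its left, z up, the work surface at z = 0. Lengths are in m, angles in rad, forces in N, time in s.
With the tool pointing down it reaches from about 0.4 to 0.85 m from the base axis. Payload 4.5 kg.
Tool frame: the origin (TCP) lies at the very end of the fingers, on their centre line; the grasp point (between the pads) lies 19 mm behind it; z points along the fingers, y is the line along which they close (so a half turn about z gives the same grasp; the last joint's range is limited). The gripper opens to 88 mm and grips with 3 to 60 N. Pads are 18 mm wide; open, the fingers measure 123 mm over their backs; the gripper's body (75 mm by 187 mm) begins 45 mm behind the grasp point.
Start: joints at [1.163, 0.689, -0.195, 1.565, 0.157, 0.902, -0.215], TCP at [0.267, -0.565, 0.239] pointing down, gripper open.
Joint ranges: [-3.01, 3.01], [-0.46, 2.08], [-1.47, 1.51], [0.13, 2.56], [-1, 4.14], [0.04, 2.09], [-2.66, 2.66]. Speed limits (rad/s): [2.57, 2.57, 3.14, 3.14, 3.14, 3.14, 3.14].

### API

Orientations are given as a unit quaternion [x, y, z, w].
In Python, from plant import r gives the robot as it stands. The module is installed in compiled form; this text tells all that it offers.
- The arm moves only by the tool step_arm, never from a script. Its argument "increments" is a list of rows, each a list of 2 entries, a list of its own where there are three numbers: the shift along the world's x, y, z in cm, then the turn, a rotation vector about the world's x, y, z in degrees. A call has exactly 10 rows; each row shifts and turns the commanded pose from where the row before left it; what a row does not reach is not made up. A row lasts 1/10 s, in which the tool goes at most 50 mm and 8.59 degrees, less where a joint would pass 70% of its speed; a pose out of reach is approached as far as the arm can. A call is refused whole if a number of a shift passes 5 or a number of a turn 8.59, either way. A call with a gripper value outside its range is refused whole. "fingers" is the opening, from 0 (shut) to 1 (fully open), set as the call begins (left out, the last holds). The fingers move at their own pace and stop on an object; "grip_force" is the grip in N (left out, the last holds). Time passes only in rows, so rows that do not move let the fingers close, or fill a call up. It gives the time, the measured TCP pose, the force, the opening and the grip force at its end, in the units of the state.
- r.get_state(): the state, without advancing time (a new reading comes with each control period).
- r.snapshot(name): name is "scene" or "side" or "wrist"; returns (picture, depth): 420x560x3 uint8, red, green, blue; 420x560 float32, m along the optical axis (not along the pixel's ray), 0 where there is no reading.
- r.calibration(name): a dict with "fov_y" (degrees; the focal length in pixels is half the picture's height over the tangent of half this angle, whatever the lens; pixels are square), "cx", "cy" (the principal point, pixels), "R" (3x3) and "t" (3): a world point X has camera coordinates R X + t. Camera axes: x right, y down, z forward; pixel columns grow to the right and rows downward; lengths in m; the calibration is good to about 2 mm. A picture is of the moment at which its call begins: read the wrist's pose just before it. calibration takes no time and is no camera call; for the wrist camera it gives the pose at the moment of the call.
- r.finish_job(): hands the job in; it is judged then, once.
The state is a dict: "clock": time; "q": joint angles; "qd": joint speeds; "joint_torque": joint torques, N m; "tool_pos": TCP position; "eef_rot": TCP orientation; "contact_force": force on the tool from outside, world axes, zero at the start; "moment": the same for the moment, N m; "opening": opening from 0.0 (shut) to 1.0 (fully open); "finger_force": force on a finger pad.
Only numpy, scipy, OpenCV 4.12 (cv2) and the standard library are available. Lean on these libraries where they do the work, as an engineer would, in place of code of your own. Each camera call takes 0.05 s, during which the arm holds its last target. There are 200 camera calls.

## Working session

There is one attempt and no reset: what is moved stays moved. The work goes in short steps, Python scripts to look and compute and a tool call to move; the robot and the scene stay as the last step left them, time stands still between calls to the robot, and variables do not carry over. Pictures are saved under pics/ and viewed, at most 10 in all, crops included, and the job is handed in when it is done.

Besides the shell and the picture viewer there is one more tool, called by a JSON object that holds its "fn" and its "kwargs". step_arm: Moves the arm, as the interface text tells. Its arguments: {"type":"object","properties":{"increments":{"type":"array","items":{"type":"array"}},"fingers":{"type":"number"},"grip_force":{"type":"number"}},"required":["increments"]}

```bash
mkdir -p pics
cat > h.py <<'E'
import numpy as np, cv2
from plant import r
def shot(name,tag):
    c=r.calibration(name); p,d=r.snapshot(name)
    cv2.imwrite(f'pics/{tag}.png',p[:,:,::-1]); np.savez(f'pics/{tag}.npz',p=p,d=d,**{k:np.array(v) for k,v in c.items()})
def load(tag): return np.load(f'pics/{tag}.npz')
def cloud(z):
    d=z['d'];f=210/np.tan(np.radians(float(z['fov_y']))/2)
    v,u=np.mgrid[:420,:560]
    P=np.stack([(u-z['cx'])/f*d,(v-z['cy'])/f*d,d],-1)
    W=(P-z['t'])@z['R']; W[d==0]=np.nan
    return W
def ray(z,u,v):
    f=210/np.tan(np.radians(float(z['fov_y']))/2)
    o=-z['R'].T@z['t']; k=z['R'].T@np.array([(u-z['cx'])/f,(v-z['cy'])/f,1.]); return o,k/np.linalg.norm(k)
def tri(a,b):
    (o,k),(p,l)=a,b
    s=np.linalg.lstsq(np.stack([k,-l],1),p-o,rcond=None)[0]
    A,B=o+s[0]*k,p+s[1]*l; return (A+B)/2,np.linalg.norm(A-B)
E
python3 - <<'E'
from h import *
for n in ('scene','side'): shot(n,n+'0')
a=[cv2.imread(f'pics/{n}0.png') for n in('scene','side')]
s=r.get_state(); print(s['clock'],s['tool_pos'],s['eef_rot'])
for n in('scene','side'):
    z=load(n+'0'); print(n,-z['R'].T@z['t'],z['R'][2])
E
```

```text
0.1 [ 0.26695864 -0.564526    0.23801762] [ 9.75696947e-01  2.19122910e-01 -2.17382446e-04 -7.55800536e-04]
scene [ 1.28405263 -0.13668399  0.71858966] [-0.78757126  0.11319442 -0.60573801]
side [-0.15316981  0.76118603  0.75816362] [ 0.48790098 -0.66551356 -0.5648401 ]
```

View pics/scene0.png

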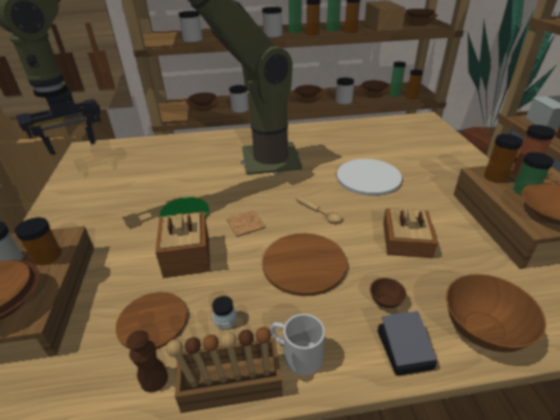

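View pics/side0.png

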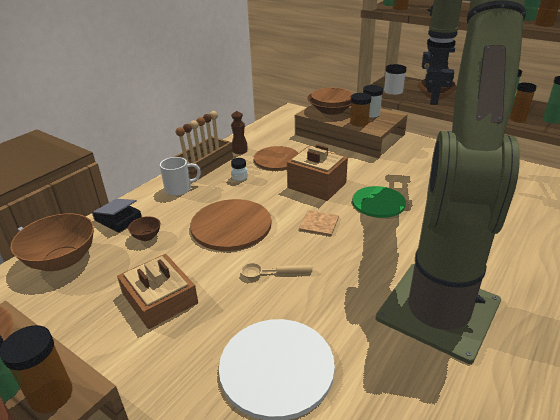

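Candidates for the lid: scene (410,232) / side (158,288), which is the low box, and scene (184,240) / side (317,170), which is the tall box and must be left alone. Boards: the large brown one at scene (305,262) / side (231,223) is the one I want. The smaller brown one at scene (152,320), the green one and the white one are not. Next I'll check in a close crop and measure.

Run:
```python
from h import *
a=cv2.imread('pics/scene0.png')[195:265,370:450]; b=cv2.imread('pics/side0.png')[245:330,110:207]
cv2.imwrite('pics/crop1.png',np.hstack([cv2.resize(a,(400,350),interpolation=2),cv2.resize(b,(400,350),interpolation=2)]))
for n,box,bd in(('scene0',(370,195,450,265),(260,230,350,295)),('side0',(110,245,207,330),(185,195,275,250))):
    z=load(n);W=cloud(z)
    print(n,z['fov_y'],z['cx'],z['cy'])
    Q=W[box[1]:box[3],box[0]:box[2]].reshape(-1,3);
    for lo,hi in((.05,.064),(.068,.1),):
        m=(Q[:,2]>lo)&(Q[:,2]<hi); q=Q[m]; print(lo,m.sum(),q.mean(0),q[:,2].max(),cv2.minAreaRect((q[:,:2]*1000).astype(np.float32)))
    Q=W[bd[1]:bd[3],bd[0]:bd[2]].reshape(-1,3); m=(Q[:,2]>.009)&(Q[:,2]<.022);q=Q[m]
    print('board',m.sum(),np.median(q,0),cv2.minEnclosingCircle((q[:,:2]*1000).astype(np.float32)))
z=load('scene0');W=cloud(z);print(np.nanmedian(W[300:320,180:200].reshape(-1,3),0),W[175,370],W[212,320])
z=load('side0');W=cloud(z);print(W[365,275],W[330,200:205])
```

```text
scene0 57.20893403403347 284.9073763019347 212.81300419489133
0.05 1229 [0.54777176 0.3037494  0.05793323] 0.063712067740321 ((531.1246948242188, 311.7170715332031), (121.38493347167969, 145.21484375), 74.12374114990234)
0.068 269 [0.53718415 0.30890197 0.0826311 ] 0.09108451614223412 ((531.7725219726562, 311.038818359375), (56.8103141784668, 60.794612884521484), 75.14425659179688)
board 4074 [0.58857086 0.00929785 0.01516247] ((576.3236694335938, 10.774449348449707), 111.63260650634766)
side0 48.30892189993413 283.6290703521047 208.47591643975042
0.05 2006 [0.51709564 0.32395387 0.05741993] 0.06399239998015416 ((530.0181884765625, 314.1957702636719), (121.07009887695312, 146.5241241455078), 73.94308471679688)
0.068 420 [0.52494834 0.31777336 0.082564  ] 0.09114947939494897 ((527.4434204101562, 315.7510070800781), (56.34418869018555, 62.4586181640625), 73.45489501953125)
board 3120 [0.567896   0.02319543 0.01493727] ((576.5073852539062, 14.837786674499512), 114.12232971191406)
[ 6.79887715e-01 -2.79083662e-01  6.77568121e-04] [0.20959793 0.31617385 0.01481844] [0.36780021 0.10393042 0.00213098]
[0.20102925 0.31945446 0.01179267] [[ 3.87383309e-01  3.30957579e-01  1.63286448e-04]
 [ 3.84583247e-01  3.30627153e-01  1.65921954e-03]
 [ 3.85198718e-01  3.27556184e-01 -1.65533515e-03]
 [ 3.81505124e-01  3.27954411e-01  1.11017969e-03]
 [ 3.81221396e-01  3.25592455e-01 -9.49785986e-04]]
```

View pics/crop1.png

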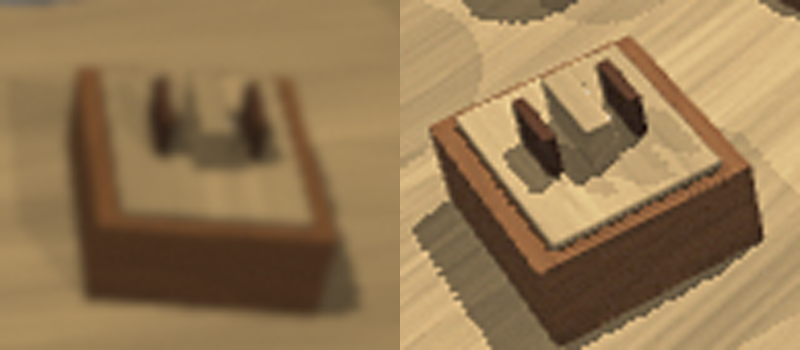

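Both views agree: low box centre ≈ (0.531, 0.313), rim ≈ 0.055, tab tops ≈ 0.088, box x axis at about −16°. The board is at ≈ (0.577, 0.013), top 0.015, radius ≈ 0.11. The crop shows the low box with its two dark tabs and pale rib, and it is clearly lower than the tall box. The finger line has to turn +138.7° to lie along 74°, so I move above it.

{"fn": "step_arm", "kwargs": {"increments": [[[1.3, 4.4, 0], [0, 0, 6.9]], [[1.3, 4.4, 0], [0, 0, 6.9]], [[1.3, 4.4, 0], [0, 0, 6.9]], [[1.3, 4.4, 0], [0, 0, 6.9]], [[1.3, 4.4, 0], [0, 0, 6.9]], [[1.3, 4.4, 0], [0, 0, 6.9]], [[1.3, 4.4, 0], [0, 0, 6.9]], [[1.3, 4.4, 0], [0, 0, 6.9]], [[1.3, 4.4, 0], [0, 0, 6.9]], [[1.3, 4.4, 0], [0, 0, 6.9]]], "fingers": 1}}

```text
clock: 1.1
tool_pos: [0.3973, -0.1233, 0.2387]
eef_rot: [0.678, 0.735, -0.0, 0.0]
contact_force: [0.9, 0.8, -0.1]
opening: 0.998
finger_force: 0.0
```

{"fn": "step_arm", "kwargs": {"increments": [[[1.3, 4.4, 0], [0, 0, 6.9]], [[1.3, 4.4, 0], [0, 0, 6.9]], [[1.3, 4.4, 0], [0, 0, 6.9]], [[1.3, 4.4, 0], [0, 0, 6.9]], [[1.3, 4.4, 0], [0, 0, 6.9]], [[1.3, 4.4, 0], [0, 0, 6.9]], [[1.3, 4.4, 0], [0, 0, 6.9]], [[1.3, 4.4, 0], [0, 0, 6.9]], [[1.3, 4.4, 0], [0, 0, 6.9]], [[0, 0, 0], [0, 0, 6.9]]]}}

```text
clock: 2.1
tool_pos: [0.5138, 0.2789, 0.239]
eef_rot: [0.139, 0.99, 0.004, -0.0]
contact_force: [-0.8, -0.0, 0.7]
opening: 0.999
finger_force: 0.0
```

```bash
cat > yaw.py <<'E'
from h import *
from scipy.spatial.transform import Rotation as Ro
def st():
    s=r.get_state(); M=Ro.from_quat(s['eef_rot']).as_matrix()
    print(s['clock'],np.round(s['tool_pos'],4),'yaw y',np.degrees(np.arctan2(M[1,1],M[0,1])),'z',M[:,2].round(3),'q',np.round(s['q'],2),'F',np.round(s['contact_force'],1),s['opening'],s['finger_force'])
E
python3 - <<'E'
from yaw import *
shot('wrist','w1'); st()
W=cloud(load('w1'));Q=W.reshape(-1,3)
near=np.hypot(Q[:,0]-.531,Q[:,1]-.313)<.11
for lo,hi in((.045,.064),(.068,.1)):
    q=Q[near&(Q[:,2]>lo)&(Q[:,2]<hi)]; print(len(q),np.percentile(q[:,2],[50,99]) if len(q) else 0,cv2.minAreaRect((q[:,:2]*1000).astype(np.float32)) if len(q) else 0)
W=cloud(load('scene0'))[205:275,150:215].reshape(-1,3);q=W[(W[:,2]>.08)&(W[:,2]<.13)];print('tall',cv2.minAreaRect((q[:,:2]*1000).astype(np.float32)))
E
```

```text
2.15 [0.5137 0.2747 0.2383] yaw y 74.07581198039139 z [-0.001  0.003 -1.   ] q [-0.12  0.73 -0.8   1.68  0.61  0.99  0.15] F [ 0.5 -1.4 -0.8] 1.0010578999434137 0.0
14843 [0.05970226 0.06178706] ((530.7243041992188, 315.3857421875), (120.3260726928711, 140.46812438964844), 73.75787353515625)
2282 [0.08776446 0.08971214] ((530.6597900390625, 315.27252197265625), (56.2037467956543, 56.75831604003906), 73.92630767822266)
tall ((492.4520263671875, -293.9469299316406), (145.00143432617188, 120.19985961914062), 1.836789608001709)
```

View pics/w1.png

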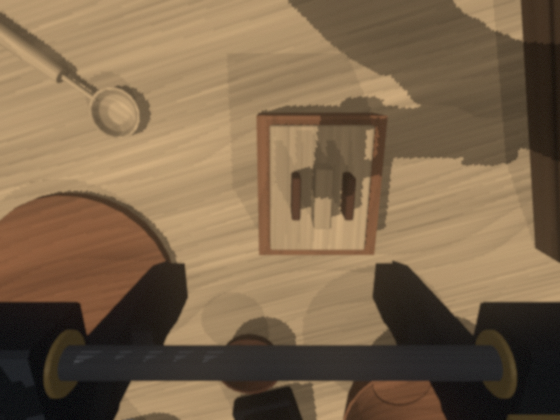

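The wrist view shows the low box centred at about (322,184), tabs at (296,195) and (348,195), and the rib at (323,198) between them. The centre is at (0.5307, 0.3153), yaw 73.9°, tab tops 0.088, which fits the other views. Now I move over it and descend partway.

{"fn": "step_arm", "kwargs": {"increments": [[[0.4, 1.1, 0], [0, 0, 0]], [[0.4, 1.1, 0], [0, 0, 0]], [[0.4, 1.1, -2], [0, 0, 0]], [[0.5, 1.1, -3], [0, 0, 0]], [[0, 0, -3], [0, 0, 0]], [[0, 0, -2.5], [0, 0, 0]], [[0, 0, -1.5], [0, 0, 0]], [[0, 0, 0], [0, 0, 0]], [[0, 0, 0], [0, 0, 0]], [[0, 0, 0], [0, 0, 0]]]}}

```text
clock: 3.15
tool_pos: [0.5321, 0.3157, 0.1203]
eef_rot: [0.145, 0.989, 0.001, 0.001]
contact_force: [0.1, 0.9, 0.0]
opening: 0.999
finger_force: 0.0
```

Run:
```python
from yaw import *
shot('wrist','w2'); st()
W=cloud(load('w2'));Q=W.reshape(-1,3)
near=np.hypot(Q[:,0]-.531,Q[:,1]-.315)<.045
q=Q[near&(Q[:,2]>.078)&(Q[:,2]<.095)]; print(len(q),np.percentile(q[:,2],[50,99]),cv2.minAreaRect((q[:,:2]*1000).astype(np.float32)))
```

```text
3.2 [0.532  0.3157 0.1203] yaw y 73.27904447618153 z [ 0.002  0.002 -1.   ] q [-0.24  0.91 -0.69  1.67  0.75  0.84  0.02] F [ 0.5  0.7 -0. ] 1.0013333010919405 0.0
4831 [0.08794084 0.08941766] ((530.5807495117188, 315.241455078125), (56.315486907958984, 56.74196243286133), 73.09352111816406)
```

View pics/w2.png

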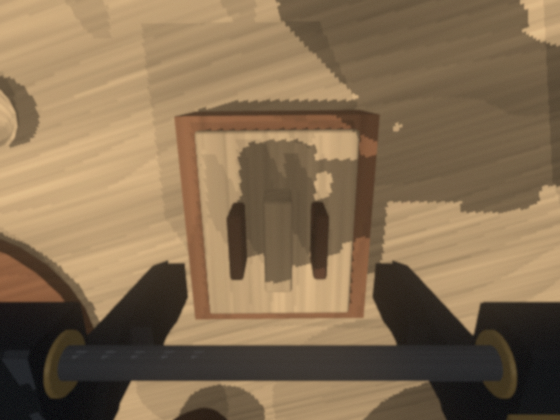

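The picture shows the tabs at (238,240) and (319,240), centred between the fingers, and the TCP is within about 1.5 mm. I descend and squeeze.

{"fn": "step_arm", "kwargs": {"increments": [[[-0.1, 0, -1], [0, 0, 0]], [[0, 0, -1], [0, 0, 0]], [[0, 0, -1], [0, 0, 0]], [[0, 0, -1], [0, 0, 0]], [[0, 0, -1], [0, 0, 0]], [[0, 0, -0.5], [0, 0, 0]], [[0, 0, 0], [0, 0, 0]], [[0, 0, 0], [0, 0, 0]], [[0, 0, 0], [0, 0, 0]], [[0, 0, 0], [0, 0, 0]]]}}

```text
clock: 4.2
tool_pos: [0.5305, 0.3152, 0.0642]
eef_rot: [0.145, 0.989, 0.0, 0.0]
contact_force: [0.2, 0.1, -1.0]
opening: 1.003
finger_force: 0.0
```

{"fn": "step_arm", "kwargs": {"increments": [[[0, 0, 0], [0, 0, 0]], [[0, 0, 0], [0, 0, 0]], [[0, 0, 0], [0, 0, 0]], [[0, 0, 0], [0, 0, 0]], [[0, 0, 0], [0, 0, 0]], [[0, 0, 0], [0, 0, 0]], [[0, 0, 0], [0, 0, 0]], [[0, 0, 0], [0, 0, 0]], [[0, 0, 0], [0, 0, 0]], [[0, 0, 0], [0, 0, 0]]], "fingers": 0, "grip_force": 22}}

```text
clock: 5.2
tool_pos: [0.5303, 0.3151, 0.0639]
eef_rot: [0.145, 0.989, 0.0, 0.0]
contact_force: [-0.4, -0.9, 2.5]
opening: 0.398
finger_force: 22.0
```

An opening of 35 mm means both tabs are at their stops. I lift straight up.

{"fn": "step_arm", "kwargs": {"increments": [[[0, 0, 0.3], [0, 0, 0]], [[0, 0, 0.4], [0, 0, 0]], [[0, 0, 0.5], [0, 0, 0]], [[0, 0, 0.5], [0, 0, 0]], [[0, 0, 0.6], [0, 0, 0]], [[0, 0, 0.7], [0, 0, 0]], [[0, 0, 1], [0, 0, 0]], [[0, 0, 1], [0, 0, 0]], [[0, 0, 1], [0, 0, 0]], [[0, 0, 0], [0, 0, 0]]]}}

```text
clock: 6.2
tool_pos: [0.531, 0.3159, 0.1256]
eef_rot: [0.145, 0.989, 0.001, 0.001]
contact_force: [-0.1, 1.6, -1.8]
opening: 0.398
finger_force: 22.0
```

Run:
```python
from yaw import *
shot('side','s3');shot('wrist','w3'); st()
cv2.imwrite('pics/c3.png',np.hstack([cv2.resize(cv2.imread('pics/s3.png')[190:350,70:250],(400,356)),cv2.resize(cv2.imread('pics/w3.png'),(400,356))]))
W=cloud(load('w3'));Q=W.reshape(-1,3)
near=np.hypot(Q[:,0]-.531,Q[:,1]-.315)<.1
q=Q[near&(Q[:,2]>.095)&(Q[:,2]<.12)];print(len(q),np.median(q,0),cv2.minAreaRect((q[:,:2]*1000).astype(np.float32)))
W=cloud(load('scene0'))
```

```text
6.3 [0.5304 0.315  0.1241] yaw y 73.31049007186658 z [ 0.001  0.    -1.   ] q [-0.24  0.91 -0.69  1.67  0.74  0.84  0.02] F [ 0.1  0.3 -1.5] 0.400567616981167 21.999671579687856
1986 [0.48491696 0.31758843 0.11972191] ((520.3714599609375, 318.3873596191406), (96.29047393798828, 102.23381805419922), 73.59941101074219)
```

View pics/c3.png

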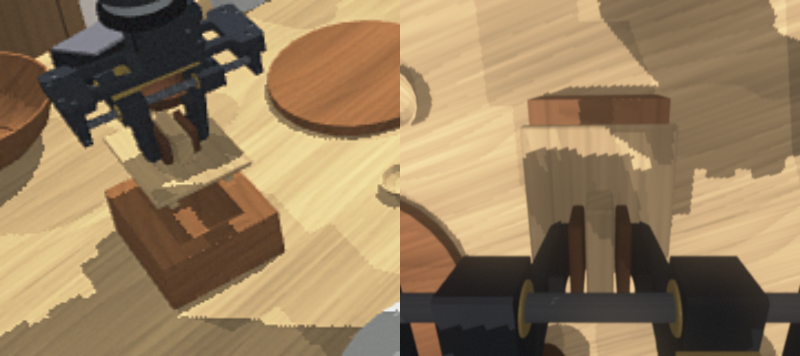

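The left image shows the lid held level over the open box, which is still standing on the counter. The right image shows both tabs gripped. I carry it to the board.

{"fn": "step_arm", "kwargs": {"increments": [[[0, 0, 1.5], [0, 0, 0]], [[0.2, -1.5, 1.2], [0, 0, 0]], [[0.5, -3, 0], [0, 0, 0]], [[0.6, -4, 0], [0, 0, 0]], [[0.6, -4, 0], [0, 0, 0]], [[0.6, -4, 0], [0, 0, 0]], [[0.6, -4, 0], [0, 0, 0]], [[0.6, -4, 0], [0, 0, 0]], [[0.5, -3, 0], [0, 0, 0]], [[0.3, -1.7, 0], [0, 0, 0]]]}}

```text
clock: 7.3
tool_pos: [0.5756, 0.0187, 0.151]
eef_rot: [0.147, 0.989, -0.001, -0.0]
contact_force: [0.1, -1.1, -1.9]
opening: 0.401
finger_force: 22.0
```

{"fn": "step_arm", "kwargs": {"increments": [[[0.1, -1, 0], [0, 0, 0]], [[0, 0, 0], [0, 0, 0]], [[0, 0, -1.5], [0, 0, 0]], [[0, 0, -2], [0, 0, 0]], [[0, 0, -2], [0, 0, 0]], [[0, 0, -1.5], [0, 0, 0]], [[0, 0, -1], [0, 0, 0]], [[0, 0, 0], [0, 0, 0]], [[0, 0, 0], [0, 0, 0]], [[0, 0, 0], [0, 0, 0]]]}}

```text
clock: 8.3
tool_pos: [0.5769, 0.0134, 0.0715]
eef_rot: [0.145, 0.989, 0.0, 0.001]
contact_force: [-0.1, -0.3, -1.5]
opening: 0.398
finger_force: 22.0
```

Run:
```python
from yaw import *
shot('side','s4');shot('wrist','w4'); st()
cv2.imwrite('pics/c4.png',np.hstack([cv2.resize(cv2.imread('pics/s4.png')[130:290,140:320],(400,356)),cv2.resize(cv2.imread('pics/w4.png'),(400,356))]))
```

```text
8.4 [0.5768 0.0131 0.0715] yaw y 73.3016441916059 z [ 0.002  0.    -1.   ] q [ 0.26  0.95 -0.66  1.82  0.88  0.69  0.37] F [ 0.3 -0.  -2.4] 0.39950054910055693 21.9996793277096
```

View pics/c4.png

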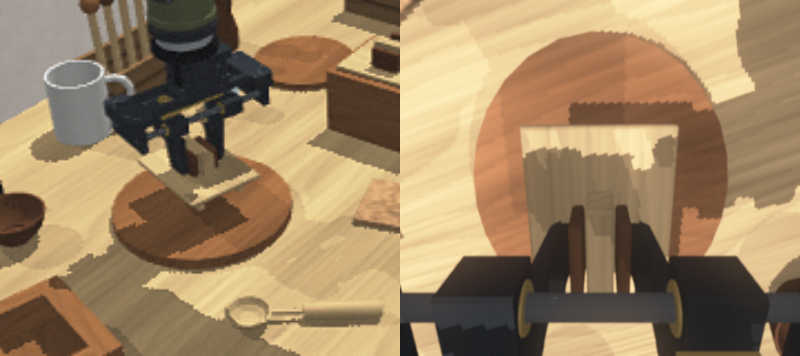

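The lid hangs level over the middle of the board with nothing in the way. I lower the remaining 28 mm or so slowly.

{"fn": "step_arm", "kwargs": {"increments": [[[0, 0, -0.6], [0, 0, 0]], [[0, 0, -0.6], [0, 0, 0]], [[0, 0, -0.5], [0, 0, 0]], [[0, 0, -0.4], [0, 0, 0]], [[0, 0, -0.3], [0, 0, 0]], [[0, 0, -0.2], [0, 0, 0]], [[0, 0, -0.2], [0, 0, 0]], [[0, 0, 0], [0, 0, 0]], [[0, 0, 0], [0, 0, 0]], [[0, 0, 0], [0, 0, 0]]]}}

```text
clock: 9.4
tool_pos: [0.5764, 0.0131, 0.0429]
eef_rot: [0.145, 0.989, 0.0, 0.0]
contact_force: [-0.6, 0.4, 0.9]
opening: 0.403
finger_force: 22.0
```

The contact force changed sign, so the lid is standing on the board. I release and retreat straight up.

{"fn": "step_arm", "kwargs": {"increments": [[[0, 0, 0], [0, 0, 0]], [[0, 0, 0], [0, 0, 0]], [[0, 0, 0], [0, 0, 0]], [[0, 0, 0], [0, 0, 0]], [[0, 0, 0], [0, 0, 0]], [[0, 0, 0], [0, 0, 0]], [[0, 0, 0], [0, 0, 0]], [[0, 0, 0], [0, 0, 0]], [[0, 0, 0], [0, 0, 0]], [[0, 0, 0], [0, 0, 0]]], "fingers": 1, "grip_force": 5}}

```text
clock: 10.4
tool_pos: [0.5763, 0.013, 0.0427]
eef_rot: [0.145, 0.989, 0.0, 0.0]
contact_force: [-0.4, 0.5, -0.1]
opening: 1.0
finger_force: 0.0
```

{"fn": "step_arm", "kwargs": {"increments": [[[0, 0, 0.5], [0, 0, 0]], [[0, 0, 1], [0, 0, 0]], [[0, 0, 1.5], [0, 0, 0]], [[0, 0, 2], [0, 0, 0]], [[0, 0, 2.5], [0, 0, 0]], [[0, 0, 2.5], [0, 0, 0]], [[0, 0, 2], [0, 0, 0]], [[0, 0, 0], [0, 0, 0]], [[0, 0, 0], [0, 0, 0]], [[0, 0, 0], [0, 0, 0]]]}}

```text
clock: 11.4
tool_pos: [0.5756, 0.0126, 0.1621]
eef_rot: [0.145, 0.989, -0.0, -0.001]
contact_force: [0.3, -0.6, 0.1]
opening: 1.0
finger_force: 0.0
```

Run:
```python
from yaw import *
shot('scene','s5');shot('side','s6'); st()
cv2.imwrite('pics/c5.png',np.hstack([cv2.resize(cv2.imread('pics/s5.png')[190:300,140:450],(400,142)),cv2.resize(cv2.imread('pics/s6.png')[150:330,100:350],(400,288))[:142]]) if 0 else cv2.resize(cv2.imread('pics/s6.png')[130:330,100:350],(750,600)))
W=cloud(load('s6'))[195:250,185:275].reshape(-1,3);q=W[(W[:,2]>.033)&(W[:,2]<.045)];print(np.median(q,0),len(q),cv2.minAreaRect((q[:,:2]*1000).astype(np.float32)))
W=cloud(load('s6'))[245:330,110:207].reshape(-1,3);q=W[(W[:,2]>.05)&(W[:,2]<.06)];print(cv2.minAreaRect((q[:,:2]*1000).astype(np.float32)))
```

```text
11.5 [0.5756 0.0128 0.1618] yaw y 73.32252395002176 z [-0.002 -0.    -1.   ] q [ 0.32  0.83 -0.76  1.77  0.74  0.86  0.49] F [-0.7  0.7 -0.4] 1.0024068121455108 0.0
[0.55190243 0.03062053 0.038936  ] 679 ((574.7944946289062, 12.411758422851562), (98.87431335449219, 127.22098541259766), 73.7914047241211)
((530.4479370117188, 313.9907531738281), (121.76199340820312, 145.297607421875), 74.20298767089844)
```

View pics/c5.png

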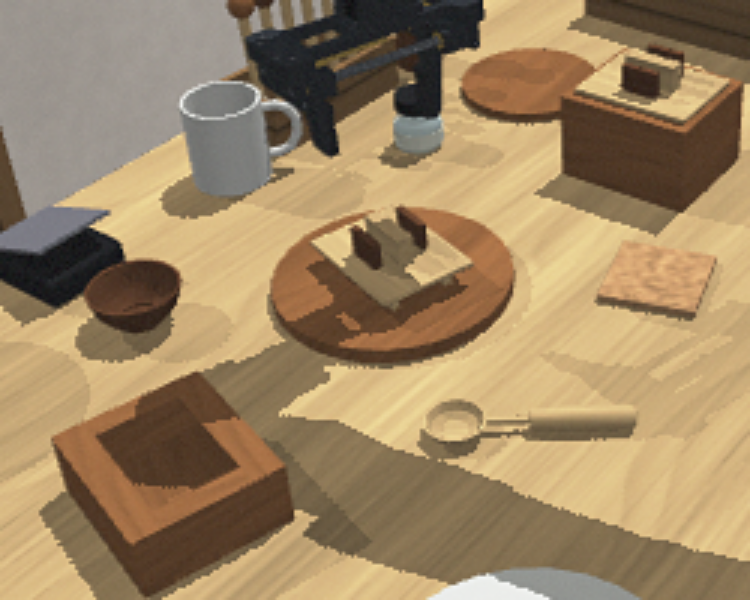

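The lid stands level on the board at around (390,255) in the crop, with its plate top at 0.039. The low box hasn't moved, and the gripper is clear of everything.

```bash
python3 -c "
from plant import r
print(r.finish_job())"
```

```text
the job is handed in; nothing more can be done
None
```

The lid is off the low box and standing right way up, about 2 mm from the middle of the round board; the low box is still in place, the tall box was not touched, and I handed the job in (no verdict was returned).

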